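Brake the turning dial and pin it at home

ROBOT

A 7-joint arm with a two-finger parallel gripper is mounted at the origin on a cart in front of the work surface, level with it; the furniture and walls round the work are solid. World frame = base frame: x ahead of the robot, y to its left, z up, the work surface at z = 0. Lengths are in m, angles in rad, forces in N, time in s.
With the tool pointing down it reaches from about 0.4 to 0.85 m from the base axis. Payload 4.5 kg.
Tool frame: the origin (TCP) lies at the very end of the fingers, on their centre line; the grasp point (between the pads) lies 19 mm behind it; z points along the fingers, y is the line along which they close (so a half turn about z gives the same grasp; the last joint's range is limited). The gripper opens to 88 mm and grips with 3 to 60 N. Pads are 18 mm wide; open, the fingers measure 123 mm over their backs; the gripper's body (75 mm by 187 mm) begins 45 mm behind the grasp point.
Start: joints at [-1.24, 0.689, -0.195, 1.565, 0.157, 0.902, -0.215], TCP at [0.183, 0.598, 0.239] pointing down, gripper open.
Joint ranges: [-3.01, 3.01], [-0.46, 2.08], [-1.47, 1.51], [0.13, 2.56], [-1, 4.14], [0.04, 2.09], [-2.66, 2.66]. Speed limits (rad/s): [2.57, 2.57, 3.14, 3.14, 3.14, 3.14, 3.14].

INTERFACE

Orientations are given as a unit quaternion [x, y, z, w].
In Python, from plant import r gives the robot as it stands. The module is installed in compiled form; this text tells all that it offers.
- The arm moves only by the tool step_arm, never from a script. Its argument "increments" is a list of rows, each a list of 2 entries, a list of its own where there are three numbers: the shift along the world's x, y, z in cm, then the turn, a rotation vector about the world's x, y, z in degrees. A call has exactly 10 rows; each row shifts and turns the commanded pose from where the row before left it; what a row does not reach is not made up. A row lasts 1/10 s, in which the tool goes at most 50 mm and 8.59 degrees, less where a joint would pass 70% of its speed; a pose out of reach is approached as far as the arm can. A call is refused whole if a number of a shift passes 5 or a number of a turn 8.59, either way. A call with a gripper value outside its range is refused whole. "fingers" is the opening, from 0 (shut) to 1 (fully open), set as the call begins (left out, the last holds). The fingers move at their own pace and stop on an object; "grip_force" is the grip in N (left out, the last holds). Time passes only in rows, so rows that do not move let the fingers close, or fill a call up. It gives the time, the measured TCP pose, the force, the opening and the grip force at its end, in the units of the state.
- r.get_state(): the state, without advancing time (a new reading comes with each control period).
- r.snapshot(name): name is "scene" or "top"; returns (picture, depth): 480x640x3 uint8, red, green, blue; 480x640 float32, m along the optical axis (not along the pixel's ray), 0 where there is no reading.
- r.calibration(name): a dict with "fov_y" (degrees; the focal length in pixels is half the picture's height over the tangent of half this angle, whatever the lens; pixels are square), "cx", "cy" (the principal point, pixels), "R" (3x3) and "t" (3): a world point X has camera coordinates R X + t. Camera axes: x right, y down, z forward; pixel columns grow to the right and rows downward; lengths in m; the calibration is good to about 2 mm. A picture is of the moment at which its call begins. calibration takes no time and is no camera call.
- r.finish_job(): hands the job in; it is judged then, once.
The state is a dict: "clock": time; "q": joint angles; "qd": joint speeds; "joint_torque": joint torques, N m; "tool_pos": TCP position; "eef_rot": TCP orientation; "contact_force": force on the tool from outside, world axes, zero at the start; "moment": the same for the moment, N m; "opening": opening from 0.0 (shut) to 1.0 (fully open); "finger_force": force on a finger pad.
Only numpy, scipy, OpenCV 4.12 (cv2) and the standard library are available. Lean on these libraries where they do the work, as an engineer would, in place of code of your own. Each camera call takes 0.05 s, during which the arm holds its last target. There are 200 camera calls.

TASK

The dial plate is still being turned by its slipping friction clutch and has to be locked at its home position for the change-over. Take the lock pin out of its park block, put it down through the slot in the bridge and, pressing its nose gently on the turning dial (never harder than 30 N), slow the dial right down until its lock hole stops under the slot and the pin drops in; then push the pin fully home, collar down on the bridge, and let go of it. Leave the vials and the nozzle beside the dial standing where they are.

Things in the scene. Friction and masses are not known exactly. Their poses are not given: they have to be found in the camera images.
- pin_grip (a point): Middle of the grip of the loose lock pin: black ribbed round grip, 16 mm in diameter and 44 mm long, upright, with a steel collar and a thinner shank below it. This point is 22 mm above the collar's top, 27 mm above its underside and 63 mm above the nose. z points up along the pin. At the start the pin stands in the park block, collar on the block.
- lock_pin: The lock pin (about 70 g): its origin is the end of its nose, z up along the pin. Shank 10 mm in diameter and 36 mm long with a hemispherical nose; collar 26 mm across, 5 mm thick; then the grip.
- park_hole (a point): Mouth of the hole (12.5 mm wide, 38 mm deep) in the top of the fixed park block, an aluminium block 46 x 46 mm and 40 mm tall on a 46 x 74 mm foot.
- slot (a point): Centre of the slot, at the top face of the fixed bridge tongue (steel, 44 mm wide, 10 mm thick, top 82 mm above the worktop) that reaches over the dial's rim. Slot: 13 mm wide along y (the way the rim runs below), 20 mm long along x (level, to the dial's axis, 70 mm away), right through. The dial's top is 16 mm below this point. Pin fully home: pin_grip is 27 mm above this point.
- lock_hole (a point): Mouth of the one lock hole: a 12.5 mm through hole in a dark steel bush in the steel dial (170 mm in diameter, 16 mm thick, top 66 mm above the worktop, turning about a vertical axis). It goes round at 70 mm from the axis, so it passes under the slot's centre. The six 23 mm holes lie farther in, at 45 mm, out of the pin's way.
- dial (a joint): Angle of the dial, rad, growing without end, counter-clockwise from above; the lock hole is under the slot at pi plus whole turns. The clutch gives at most 0.07 N m: left alone the dial runs at 2.5 rad/s; freed, it is back at that in about 0.5 s. The nose pressed on it with about 2 N halves its speed, 3 to 5 N stalls it, as friction varies; the touch is stiff, 0.1 mm of travel makes about 1.5 N.
- station: The fixed dial station with dial and bridge: origin on the dial's axis at the worktop, x from the slot to the axis. The bridge's post, 22 mm thick, stands 20 to 42 mm from the slot's centre on the side away from the axis, no higher than the tongue but for two 3.5 mm screw heads. The dial's hub is 44 mm wide and 16 mm tall.
- vial_a: Small glass vial with a cap, 21 mm across and 46 mm tall, standing left of the dial; origin at the centre of its underside.
- vial_b: A second such vial beside the first; origin at the centre of its underside.
- nozzle_a: Brass nozzle, 17 x 19 mm and 60 mm tall, standing right of the dial; origin at the centre of its underside.
- dial_plate: The turning dial plate itself: flat, ground steel, oiled. Origin on its axis at worktop height, x towards the lock hole.
Mind the look-alikes: they are no part of the job. Of the things shaped like the lock_pin, the black one is meant.

How it is judged:
On the way:
1. the pin's nose, down through the slot, rubs on the dial's face and slows it to less than half its free speed (contact force between lock_pin and dial_plate above 0.3 N and velocity of joint dial below 1.25 rad/s and z of lock_pin in the frame of slot between -0.0185 and -0.012 m and horizontal distance between lock_pin and slot below 0.012 m), for 0.1 s.
At the end, for the whole second after the job is handed in: The dial stands still with its lock hole under the slot (within 6 mm), the pin upright (within 0.15 rad) through slot and hole with its collar within 2 mm of the bridge, released (z of pin_grip in the frame of slot below 0.029 m and horizontal distance between lock_pin and lock_hole below 0.004 m and horizontal distance between lock_hole and slot below 0.006 m and angle between lock_pin's own z axis and vertical below 0.15 rad and velocity of joint dial between -0.05 and 0.05 rad/s); the robot touches nothing.
It fails at once if the pin presses on the dial plate with more than 30 N (contact force between lock_pin and dial_plate above 30 N).
It fails at once if a vial or the nozzle is pushed more than 20 mm away or knocked over (distance of any of vial_a, vial_b, nozzle_a from where it was at the start of the episode above 0.02 m or angle between any of vial_a, vial_b, nozzle_a's own z axis and vertical above 0.4 rad).
It also fails if it takes over 72 s, if anything falls off the work surface, if the arm or the gripper's body presses on something with over 40 N, if the wrist force passes 120 N, or if a joint passes its speed limit or range.

## Working session

There is one attempt and no reset: what is moved stays moved. The work goes in short steps, Python scripts to look and compute and a tool call to move; the robot and the scene stay as the last step left them, time stands still between calls to the robot, and variables do not carry over. Pictures are saved under pics/ and viewed, at most 10 in all, crops included, and the job is handed in when it is done.

Besides the shell and the picture viewer there is one more tool, called after ">>>" by a JSON object that holds its "fn" and its "kwargs". step_arm: Moves the arm, as the interface text tells. Its arguments: {"type":"object","properties":{"increments":{"type":"array","items":{"type":"array"}},"fingers":{"type":"number"},"grip_force":{"type":"number"}},"required":["increments"]}

```bash
mkdir -p pics; python3 - <<'E'
from plant import r
import cv2, numpy as np
for n in("scene","top"):
    p,d=r.snapshot(n); c=r.calibration(n); print(n,c)
    cv2.imwrite(f"pics/{n}0.png",p[:,:,::-1]); np.savez(f"{n}0.npz",p=p,d=d)
s=r.get_state(); print(s)
E
```

```text
scene {'fov_y': 56.37701477594402, 'cx': 322.5769574917805, 'cy': 238.81924213689746, 'R': array([[-0.63030585, -0.77619954, -0.01512625],
       [-0.49419967,  0.41618438, -0.76325438],
       [ 0.59873301, -0.47360831, -0.64592101]]), 't': array([0.41211756, 0.3292791 , 0.60982401])}
top {'fov_y': 49.893773946100865, 'cx': 323.23941868008666, 'cy': 229.769149047225, 'R': array([[ 0.24571951, -0.96926332,  0.01226974],
       [-0.84056822, -0.21936375, -0.49530254],
       [ 0.48277012,  0.11139194, -0.8686339 ]]), 't': array([-0.11353435,  0.57392094,  1.08429905])}
{'clock': 0.1, 'q': array([-1.24019417,  0.68988987, -0.19451661,  1.56621107,  0.15731359,
        0.90248325, -0.21510237]), 'qd': array([-0.00198221, -0.0025495 , -0.00225459, -0.00294514, -0.00073932,
        0.0007385 ,  0.00151227]), 'joint_torque': array([-3.95151117e-03, -5.28488982e+01, -1.27144206e+00, -1.53834450e+01,
       -5.24724287e-02,  2.01726674e-03,  6.11990254e-05]), 'tool_pos': array([0.18267497, 0.59713595, 0.23800425]), 'eef_rot': array([ 1.47819280e-01,  9.89014065e-01, -7.98081335e-04, -5.50221160e-05]), 'contact_force': array([0.52353555, 0.0782718 , 0.47030263]), 'moment': array([-0.03504192,  0.01354994, -0.00169679]), 'finger_force': 0.0, 'opening': 0.9932278406502245}
```

View pics/scene0.png

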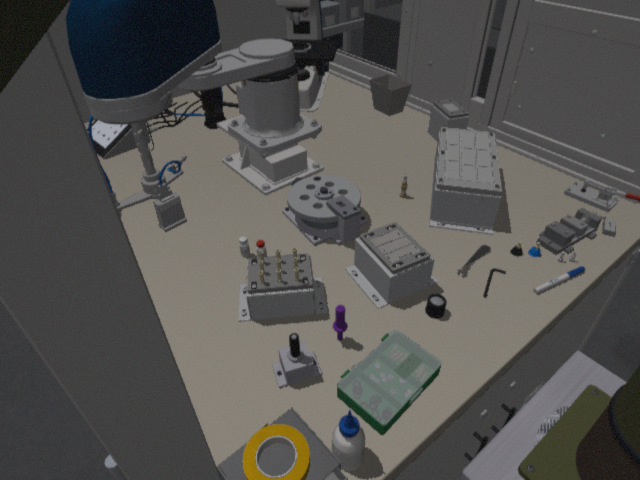

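View pics/top0.png

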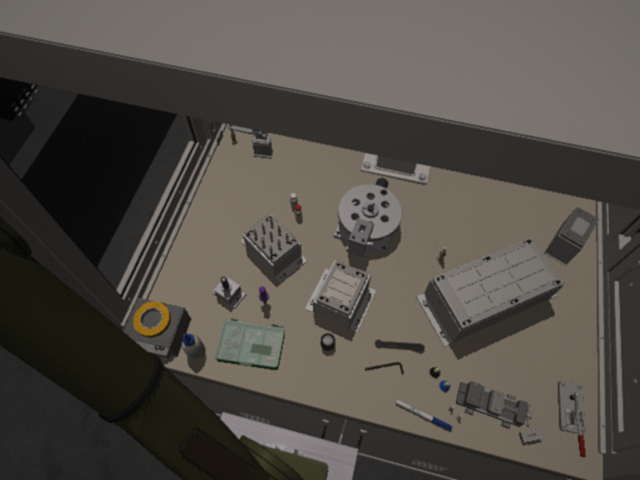

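The scene view shows the black pin in its park block at about (294,345), the dial at (323,200) and the bridge tongue at (345,205). In the top view the pin is at (225,285), the dial at (370,212) and the tongue at (361,235). Next I'll use the depth and zoomed crops.

```bash
cat > h.py <<'E'
import numpy as np, cv2
from plant import r
def cal(n):
    c=r.calibration(n); f=240/np.tan(np.radians(c["fov_y"]/2)); return c,f
def pts(n,d):
    c,f=cal(n); v,u=np.mgrid[0:480,0:640]
    P=np.stack([(u-c["cx"])/f*d,(v-c["cy"])/f*d,d],-1)
    return (P-c["t"])@c["R"]
def ray(n,u,v,z):
    c,f=cal(n); g=c["R"].T@np.array([(u-c["cx"])/f,(v-c["cy"])/f,1]); o=-c["R"].T@c["t"]
    return o+g*(z-o[2])/g[2]
def proj(n,X):
    c,f=cal(n); p=c["R"]@X+c["t"]; return p[:2]/p[2]*f+[c["cx"],c["cy"]]
E
python3 - <<'E'
from h import *
B={"scene":[(275,325,330,390),(280,165,370,245)],"top":[(205,268,250,310),(330,178,410,258)]}
rows=[]
for n in B:
    z=np.load(n+"0.npz"); P=pts(n,z["d"]); im=z["p"][:,:,::-1]
    row=[]
    for (a,b,c,d) in B[n]:
        cr=im[b:d,a:c]; s=min(400/(c-a),300/(d-b)); k=cv2.resize(cr,None,fx=s,fy=s,interpolation=cv2.INTER_CUBIC)
        o=np.zeros((300,400,3),np.uint8);k=k[:300,:400];o[:k.shape[0],:k.shape[1]]=np.clip(k*1.6,0,255);row.append(o); print(n,a,b,s)
    rows.append(np.hstack(row))
    a,b,c,d=B[n][1]; Q=P[b:d,a:c].reshape(-1,3); 
    hh,e=np.histogram(Q[:,2],np.arange(0,.12,.004)); print(hh)
    for lo,hi in((.062,.07),(.079,.0865)):
        m=Q[(Q[:,2]>lo)&(Q[:,2]<hi)]; print(len(m),m.mean(0),m.min(0),m.max(0))
        if lo>.07: print(cv2.minAreaRect(m[:,:2].astype(np.float32)*1000))
        else: print(cv2.minEnclosingCircle(m[:,:2].astype(np.float32)*1000))
    a,b,c,d=B[n][0]; Q=P[b:d,a:c].reshape(-1,3)
    hh,e=np.histogram(Q[:,2],np.arange(0,.12,.004)); print(hh)
    m=Q[(Q[:,2]>.055)&(Q[:,2]<.1)]; print(len(m),m.mean(0),m.min(0),m.max(0))
    m=Q[(Q[:,2]>.036)&(Q[:,2]<.0425)]; print(len(m),m.mean(0),cv2.minAreaRect(m[:,:2].astype(np.float32)*1000))
cv2.imwrite("pics/crop1.png",np.vstack(rows))
E
```

```text
scene 275 325 4.615384615384615
scene 280 165 3.75
[1548  161  700  299  114  119  109   81   65   62   57   72   58  147
  168  187 1586  283  200  112  390  119    0    0    0    0    0    0
    0]
1915 [ 0.72013647 -0.05115701  0.0665801 ] [ 0.54004422 -0.14361832  0.06202587] [0.80701156 0.0265428  0.06996934]
((669.9260864257812, -47.74496841430664), 138.55531311035156)
528 [ 0.62693658 -0.0421316   0.08276461] [ 0.51300354 -0.07500804  0.0790103 ] [ 7.31393716e-01 -3.08742801e-04  8.63155819e-02]
((619.45361328125, -45.49669647216797), (49.51833724975586, 225.2889862060547), 79.1019515991211)
[1658  324   72   47   38   57   39   48   50  131  395   78   28   17
   12   16   17   14   14   16   17   20   52   16    0    0    0    0
    0]
199 [0.42208539 0.24383049 0.07862337] [0.41675066 0.23431127 0.0552532 ] [0.43250168 0.24981752 0.09320368]
481 [0.42129609 0.24421073 0.04053516] ((425.49078369140625, 241.75279235839844), (46.96540069580078, 48.78606033325195), 71.27859497070312)
top 205 268 7.142857142857143
top 330 178 3.75
[1272  348  263  114   24   10   14   14   24   
[... 165 characters left out ...]
386  0.06200811] [0.80859922 0.02352694 0.0699982 ]
((708.1884765625, -58.772769927978516), 100.67179107666016)
361 [ 0.65063987 -0.05324839  0.08240372] [ 0.60837431 -0.0778593   0.07902   ] [ 0.73383415 -0.02764409  0.08646846]
((672.1798706054688, -55.454872131347656), (44.362030029296875, 125.25422668457031), 83.12535095214844)
[609 128  29  19  17   9  18  21  29  94 117  37   7   3   6   3   5   7
   3   7   4  10  24   0   0   0   0   0   0]
69 [0.42424556 0.23728026 0.07934344] [0.41844076 0.23097574 0.05670791] [0.43266784 0.24707198 0.09181014]
173 [0.42405629 0.23667593 0.03962796] ((426.8983459472656, 238.83929443359375), (47.83010482788086, 46.48200225830078), 68.35192108154297)
```

View pics/crop1.png

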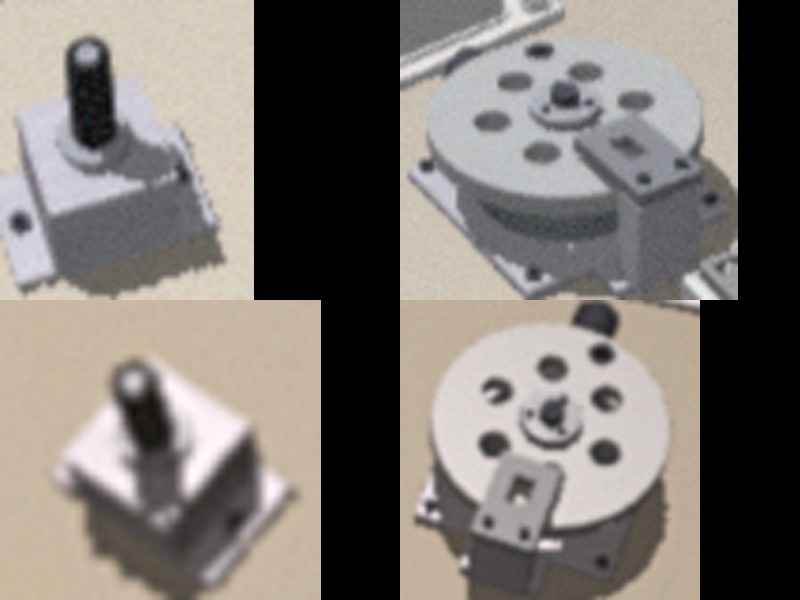

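The crops show the slot at scene px (340.5,203) and top px (362,228). The grip top is at scene (294.5,336) and top (224,278). Four of the dial's features, including the hub, are visible too.

```bash
python3 - <<'E'
from h import *
print("slot",ray("scene",340.5,203.1,.082),ray("top",362,228.1,.082))
print("griptop",ray("scene",294.5,335.8,.089),ray("top",223.9,278.2,.089))
print("hub top",ray("scene",280+165/3.75,165+95/3.75,.082),ray("top",330+155/3.75,178+112/3.75,.082))
for n in("scene","top"):
    z=np.load(n+"0.npz"); P=pts(n,z["d"])
    # dial outline: component of dial-top pixels
    m=((P[...,2]>.062)&(P[...,2]<.07)).astype(np.uint8)
    k=np.linalg.norm(P[...,:2]-[.72,-.06],axis=-1)<.095; m&=k
    S=P[m>0]; hull=cv2.convexHull(S[:,:2].astype(np.float32)*1000); print(n,"dial",cv2.minEnclosingCircle(hull),cv2.fitEllipse(hull))
    t=(P[...,2]>.077)&(P[...,2]<.0875)&(np.linalg.norm(P[...,:2]-[.645,-.055],axis=-1)<.052)
    l,lab,st,ce=cv2.connectedComponentsWithStats(t.astype(np.uint8)); i=1+np.argmax(st[1:,4])
    print("tongue",st[i],cv2.minAreaRect(P[lab==i][:,:2].astype(np.float32)*1000))
    # things: vials, nozzle
    for lo,hi in((.03,.065),):
        q=(P[...,2]>lo)&(P[...,2]<hi)&(abs(P[...,0]-.7)<.25)&(abs(P[...,1]+.05)<.3)
        l,lab,st,ce=cv2.connectedComponentsWithStats(q.astype(np.uint8))
        for i in range(1,l):
            if st[i,4]>12: print(st[i],P[lab==i].mean(0).round(3))
E
```

```text
slot [ 0.65334813 -0.05133845  0.082     ] [ 0.6533741  -0.05297348  0.082     ]
griptop [0.42612404 0.23924936 0.089     ] [0.42929776 0.23932951 0.089     ]
hub top [ 0.71467736 -0.05514101  0.082     ] [ 0.71947078 -0.06385449  0.082     ]
scene dial ((716.77294921875, -58.88787078857422), 90.95003509521484) ((720.0928955078125, -57.79561233520508), (167.9995880126953, 177.16510009765625), 64.78974914550781)
tongue [326 195  35  24 433] ((643.7650146484375, -49.53848648071289), (45.58713912963867, 72.02491760253906), 84.1838607788086)
[264 152  43  25 510] [ 0.909 -0.086  0.048]
[401 175   6  13  59] [ 0.661 -0.265  0.043]
[291 177  11   8  40] [ 0.84  -0.065  0.043]
[315 177   7   4  13] [ 0.787 -0.094  0.063]
[431 176  62  42 787] [ 0.504 -0.281  0.048]
[325 181   9   6  35] [ 0.755 -0.102  0.059]
[306 184  10   5  33] [ 0.774 -0.062  0.06 ]
[338 189  10   6  38] [ 0.71  -0.106  0.059]
[300 195  10   5  39] [ 0.749 -0.025  0.059]
[287 201  73  35 530] [ 0.644 -0.019  0.052]
[356 200   5   8  14] [ 0.649 -0.101  0.059]
[313 202  10   7  45] [ 0.704 -0.028  0.059]
[239 236  10  12
[... 637 characters left out ...]
1  13  12  63] [ 0.772 -0.052  0.056]
[291 193   7   9  44] [0.727 0.152 0.042]
[351 197  13  12  60] [ 0.743 -0.022  0.057]
[380 199  22  20 117] [ 0.751 -0.112  0.06 ]
[338 202   8  14  32] [0.71  0.015 0.063]
[295 204   7  10  51] [0.694 0.13  0.041]
[339 206  24  29 170] [ 0.687 -0.017  0.059]
[343 210   7   7  13] [ 0.696 -0.002  0.064]
[378 214  13  13  73] [ 0.711 -0.103  0.055]
[372 219   5  10  17] [ 0.688 -0.079  0.061]
[368 226  31  15 111] [ 0.66  -0.105  0.06 ]
[243 234  59  37 364] [0.537 0.149 0.049]
[348 242  18  12 112] [ 0.612 -0.049  0.047]
[440 247   7   9  42] [ 0.661 -0.269  0.045]
[357 278  14  30  42] [ 0.493 -0.094  0.048]
[426 284  30  50 268] [ 0.501 -0.283  0.048]
```

```bash
python3 - <<'E'
from h import *
for n in("scene","top"):
    print(n,"cam",-r.calibration(n)["R"].T@r.calibration(n)["t"], "tcp px",proj(n,np.array([.183,.598,.239])))
    P=pts(n,np.load(n+"0.npz")["d"])
    for nm,c,lim in(("park",(.4275,.239),.04),("park",(.4275,.239),.085),("slot",(.6525,-.0525),.085),("slot",(.6525,-.0525),.1)):
        e=np.array([.2925,.956]); f=np.array([.956,-.2925]); d=P[...,:2]-c
        m=(abs(d@e)<.11)&(abs(d@f)<.05)&(P[...,2]>lim)&(P[...,2]<.5); Q=P[m]
        print(nm,lim,len(Q)); 
        l,lab,st,ce=cv2.connectedComponentsWithStats(m.astype(np.uint8))
        for i in range(1,l):
            if st[i,4]>8: print("  ",st[i],P[lab==i].mean(0).round(3),P[lab==i].max(0).round(3),P[lab==i].min(0).round(3))
    # tall things over the whole route corridor
    m=(P[...,2]>.11)&(P[...,2]<.6)&(P[...,0]>.1)&(P[...,0]<.8)&(abs(P[...,1]-.2)<.45)
    l,lab,st,ce=cv2.connectedComponentsWithStats(m.astype(np.uint8))
    for i in range(1,l):
        if st[i,4]>15: print(" tall",st[i],P[lab==i].mean(0).round(3),P[lab==i].max(0).round(3),P[lab==i].min(0).round(3))
E
```

```text
scene cam [0.05736797 0.47166236 0.65145565] tcp px [ 50.81952722 723.98021386]
park 0.04 985
   [333 304  15  28 273] [0.423 0.149 0.062] [0.439 0.158 0.088] [0.413 0.134 0.04 ]
   [278 333  35  38 712] [0.422 0.244 0.053] [0.455 0.27  0.093] [0.396 0.213 0.04 ]
park 0.085 125
   [336 304   9   8  41] [0.426 0.146 0.086] [0.433 0.154 0.088] [0.42  0.139 0.085]
   [289 333  10  10  84] [0.424 0.243 0.09 ] [0.433 0.25  0.093] [0.418 0.234 0.085]
slot 0.085 18
slot 0.1 0
 tall [  83    0   90  124 8253] [0.781 0.272 0.419] [0.8   0.328 0.504] [0.764 0.205 0.331]
 tall [    0    74   221   406 46227] [0.222 0.468 0.501] [0.281 0.509 0.6  ] [0.218 0.445 0.283]
 tall [158 198  22  26 265] [0.798 0.271 0.136] [0.8   0.287 0.162] [0.794 0.241 0.11 ]
 tall [347 410   5   9  32] [0.265 0.27  0.117] [0.268 0.272 0.125] [0.262 0.267 0.11 ]
top cam [-0.01314987 -0.10492941  1.22751645] tcp px [  0.54806274 315.05613226]
park 0.04 335
   [214 276  24  24 227] [0.423 0.238 0.054] [0.455 0.267 0.092] [0.398 0.216 0.04 ]
   [259 286  10  15 102] [0.425 0.142 0.065] [0.437 0.155 0.088] [0.415 0.131 0.04 ]
park 0.085 45
   [221 277   6   6  32] [0.426 0.239 0.089] [0.433 0.247 0.092] [0.419 0.231 0.086]
   [262 286   4   6  10] [0.428 0.14  0.086] [0.433 0.145 0.088] [0.423 0.135 0.085]
slot 0.085 53
slot 0.1 0
 tall [252 141  13  11  49] [0.798 0.27  0.142] [0.8   0.282 0.161] [0.793 0.248 0.112]
 tall [   0  166  120  154 5849] [0.287 0.449 0.404] [0.327 0.459 0.6  ] [0.243 0.44  0.11 ]
 tall [133 339  47  42 393] [0.109 0.137 0.579] [0.125 0.166 0.6  ] [0.1   0.109 0.544]
```

```bash
python3 - <<'E'
from h import *
for n in("scene","top"):
    P=pts(n,np.load(n+"0.npz")["d"]); d=np.load(n+"0.npz")["d"]
    for X in((0,0,0),(0,0,.4),(.18,.6,.35)): print(n,X,proj(n,np.array(X)).round())
    m=(d>0)&(P[...,0]>-.3)&(P[...,0]<.4)&(P[...,1]>-.2)&(P[...,1]<1.2)&(P[...,2]>.1)
    l,lab,st,ce=cv2.connectedComponentsWithStats(m.astype(np.uint8))
    for i in range(1,l):
        if st[i,4]>100:
            Q=P[lab==i]; print(st[i],np.percentile(Q,[1,25,50,75,99],axis=0).round(3).tolist(),np.load(n+"0.npz")["p"][lab==i].mean(0).round())
for u,v in((20,200),(60,220),(100,250),(110,300),(60,180)): print("top",u,v,pts("top",np.load("top0.npz")["d"])[v,u].round(3))
for u,v in((20,100),(60,100),(100,250),(60,300),(150,350),(200,450)): print("scene",u,v,pts("scene",np.load("scene0.npz")["d"])[v,u].round(3))
E
```

```text
scene (0, 0, 0) [625. 481.]
scene (0, 0, 0.4) [840. 269.]
scene (0.18, 0.6, 0.35) [-50. 720.]
[    0     0   221   480 51079] [[0.145, 0.446, 0.319], [0.221, 0.456, 0.464], [0.221, 0.465, 0.525], [0.222, 0.478, 0.569], [0.223, 0.495, 0.634]] [63. 63. 62.]
[ 599  365   41  115 3054] [[0.005, 0.004, 0.101], [0.029, 0.037, 0.121], [0.043, 0.05, 0.143], [0.054, 0.06, 0.167], [0.066, 0.067, 0.207]] [34. 33. 27.]
top (0, 0, 0) [269. 503.]
top (0, 0, 0.4) [247. 493.]
top (0.18, 0.6, 0.35) [-34. 295.]
[    0     0   568   188 75478] [[0.22, -0.197, 0.934], [0.222, -0.132, 0.968], [0.238, -0.052, 0.982], [0.271, 0.049, 0.982], [0.34, 0.188, 0.983]] [95. 91. 87.]
[    0   155   305   325 31197] [[0.004, -0.035, 0.154], [0.053, 0.112, 0.503], [0.085, 0.191, 0.586], [0.135, 0.249, 0.673], [0.318, 0.453, 0.761]] [27. 26. 18.]
top 20 200 [0.296 0.45  0.549]
top 60 220 [ 0.676  1.021 -0.37 ]
top 100 250 [ 0.726  1.018 -0.694]
top 110 300 [0.293 0.449 0.146]
top 60 180 [ 0.771  1.017 -0.252]
scene 20 100 [0.222 0.461 0.596]
scene 60 100 [0.221 0.45  0.593]
scene 100 250 [0.222 0.458 0.531]
scene 60 300 [0.221 0.479 0.517]
scene 150 350 [0.221 0.455 0.462]
scene 200 450 [0.221 0.452 0.348]
```

>>> {"fn": "step_arm", "kwargs": {"increments": [[[-2.8,-0.3,0],[0,0,0]],[[-2.8,-0.3,0],[0,0,0]],[[-2.8,-0.3,0],[0,0,0]],[[0,-2.4,0],[0,0,-8.5]],[[0,-2.4,0],[0,0,-8.5]],[[0,-2.4,0],[0,0,-8.5]],[[0,-2.4,0],[0,0,-8.5]],[[0,-2.4,0],[0,0,-8.5]],[[0,-2.4,0],[0,0,-8.5]],[[0,-2.4,0],[0,0,-8.5]]], "fingers": 0.6}}

```text
clock: 1.1
tool_pos: [0.0987, 0.4195, 0.2386]
eef_rot: [0.622, 0.783, -0.0, 0.0]
contact_force: [-1.2, -0.7, 0.3]
opening: 0.603
finger_force: 0.0
```

>>> {"fn": "step_arm", "kwargs": {"increments": [[[1.5,-1.5,0],[0,0,-8.5]],[[2,-1.5,0],[0,0,-8.5]],[[2.5,-1.5,0],[0,0,-8.5]],[[3.5,-1.7,0],[0,0,0]],[[4,-2,0],[0,0,0]],[[4.5,-2.5,0],[0,0,0]],[[4.5,-2.5,0],[0,0,8.5]],[[4.5,-2,0],[0,0,8.5]],[[3.5,-1.5,0],[0,0,8.5]],[[2,-1.3,0],[0,0,8.5]]]}}

```text
clock: 2.1
tool_pos: [0.4244, 0.2403, 0.2386]
eef_rot: [0.558, 0.83, 0.0, 0.001]
contact_force: [-0.9, 0.1, -0.1]
opening: 0.605
finger_force: 0.0
```

>>> {"fn": "step_arm", "kwargs": {"increments": [[[0.3,-0.1,-1],[0,0,8.5]],[[0,0,-1],[0,0,8.5]],[[0,0,-2],[0,0,8.5]],[[0,0,-2],[0,0,8.5]],[[0,0,-2],[0,0,8.5]],[[0,0,-2],[0,0,8.5]],[[0,0,-1],[0,0,8.5]],[[0,0,-0.8],[0,0,2.3]],[[0,0,0],[0,0,0]],[[0,0,0],[0,0,0]]]}}

```text
clock: 3.1
tool_pos: [0.4243, 0.2412, 0.1209]
eef_rot: [0.055, 0.998, 0.0, 0.0]
contact_force: [-0.9, 0.8, -0.0]
opening: 0.6
finger_force: 0.0
```

```bash
python3 - <<'E'
from h import *
ims=[]
s=r.get_state(); print(s["tool_pos"],s["eef_rot"])
for n in("scene","top"):
    p,d=r.snapshot(n); np.savez(n+"1.npz",p=p,d=d)
    u,v=proj(n,s["tool_pos"]); print(n,u,v)
    a,b=int(u)-50,int(v)-50; cr=np.clip(p[b:b+120,a:a+100,::-1]*1.5,0,255).astype(np.uint8)
    ims.append(cv2.resize(cr,None,fx=4,fy=4,interpolation=cv2.INTER_CUBIC)); print(a,b)
cv2.imwrite("pics/crop2.png",np.hstack(ims))
E
```

```text
[0.42431739 0.2412134  0.12092486] [5.53408912e-02 9.98467510e-01 4.85186635e-05 1.18124701e-04]
scene 292.9744485697899 323.95989974648063
242 273
top 220.312686456988 274.267511503635
170 224
```

View pics/crop2.png

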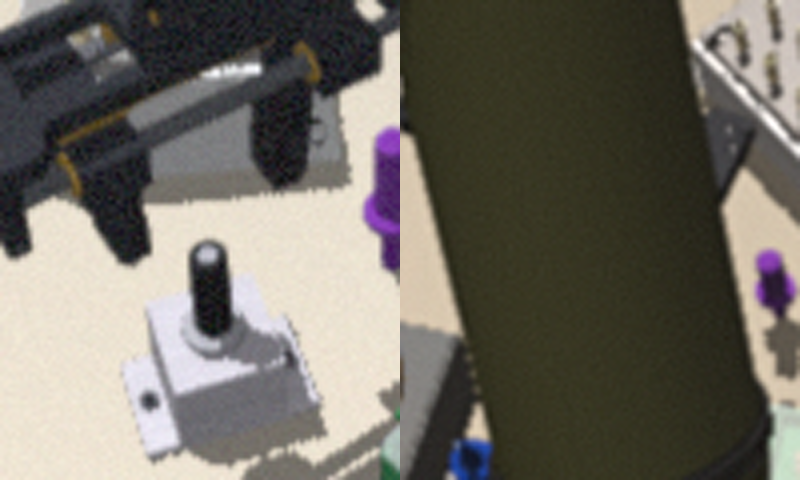

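The crop shows the open fingers straddling the pin, with tips at about scene (274,338) and (314,320). The grip top is at about (294,336). I'll correct by a few mm, go down and grip.

>>> {"fn": "step_arm", "kwargs": {"increments": [[[0.35,-0.18,0],[0,0,0]],[[0,0,0],[0,0,0]],[[0,0,-1.5],[0,0,0]],[[0,0,-1.5],[0,0,0]],[[0,0,-1.5],[0,0,0]],[[0,0,-1.2],[0,0,0]],[[0,0,-1],[0,0,0]],[[0,0,-0.5],[0,0,0]],[[0,0,0],[0,0,0]],[[0,0,0],[0,0,0]]]}}

```text
clock: 4.2
tool_pos: [0.4279, 0.2394, 0.049]
eef_rot: [0.054, 0.999, 0.0, 0.0]
contact_force: [-0.3, -0.4, -0.1]
opening: 0.599
finger_force: 0.0
```

>>> {"fn": "step_arm", "kwargs": {"increments": [[[0,0,0],[0,0,0]],[[0,0,0],[0,0,0]],[[0,0,0],[0,0,0]],[[0,0,0],[0,0,0]],[[0,0,0],[0,0,0]],[[0,0,0],[0,0,0]],[[0,0,0],[0,0,0]],[[0,0,0],[0,0,0]],[[0,0,0],[0,0,0]],[[0,0,0],[0,0,0]]], "fingers": 0, "grip_force": 20}}

```text
clock: 5.2
tool_pos: [0.4277, 0.2393, 0.0488]
eef_rot: [0.054, 0.999, 0.0, 0.0]
contact_force: [-0.2, -0.0, 0.6]
opening: 0.177
finger_force: 20.0
```

>>> {"fn": "step_arm", "kwargs": {"increments": [[[0,0,0.5],[0,0,0]],[[0,0,1],[0,0,0]],[[0,0,1.5],[0,0,0]],[[0,0,1.5],[0,0,0]],[[0,0,2],[0,0,0]],[[0,0,2],[0,0,0]],[[0,0,2],[0,0,0]],[[0,0,2],[0,0,0]],[[1.5,-2,0.5],[0,0,0]],[[2,-2.6,0],[0,0,0]]], "grip_force": 40}}

```text
clock: 6.2
tool_pos: [0.4628, 0.1947, 0.1808]
eef_rot: [0.052, 0.999, 0.001, 0.001]
contact_force: [1.0, 0.6, -0.3]
opening: 0.167
finger_force: 39.9
```

>>> {"fn": "step_arm", "kwargs": {"increments": [[[2.4,-3.1,0],[0,0,0]],[[2.4,-3.1,0],[0,0,0]],[[2.4,-3.1,0],[0,0,0]],[[2.4,-3.1,0],[0,0,0]],[[2.4,-3.1,0],[0,0,0]],[[2.4,-3.1,0],[0,0,0]],[[2.3,-3.1,0],[0,0,0]],[[2.2,-2.8,0],[0,0,0]],[[0,0,-1],[0,0,0]],[[0,0,-1],[0,0,0]]]}}

```text
clock: 7.2
tool_pos: [0.6515, -0.0526, 0.1587]
eef_rot: [0.055, 0.998, 0.0, 0.0]
contact_force: [-0.3, 0.2, -1.0]
opening: 0.169
finger_force: 39.9
```

```bash
python3 - <<'E'
from h import *
ims=[]
s=r.get_state(); print(s["tool_pos"],s["eef_rot"])
for n in("scene","top"):
    p,d=r.snapshot(n); np.savez(n+"2.npz",p=p,d=d)
    nose=s["tool_pos"]-[0,0,.0448]
    u,v=proj(n,nose); print(n,"nose px",u,v,"slot exp",proj(n,np.array([.6525,-.0525,.082])))
    a,b=int(u)-50,int(v)-50; cr=np.clip(p[b:b+100,a:a+100,::-1]*1.6,0,255).astype(np.uint8)
    ims.append(cv2.resize(cr,None,fx=4,fy=4,interpolation=cv2.INTER_CUBIC)); print(a,b)
cv2.imwrite("pics/crop3.png",np.hstack(ims))
E
```

```text
[ 0.65148562 -0.05257283  0.15874137] [5.51683479e-02 9.98477058e-01 1.22602975e-04 5.88187932e-05]
scene nose px 341.67505105516017 191.01916834041367 slot exp [341.16061531 203.07195423]
291 141
top nose px 362.67347597638275 222.35306638249037 slot exp [361.74794405 228.34569914]
312 172
```

View pics/crop3.png

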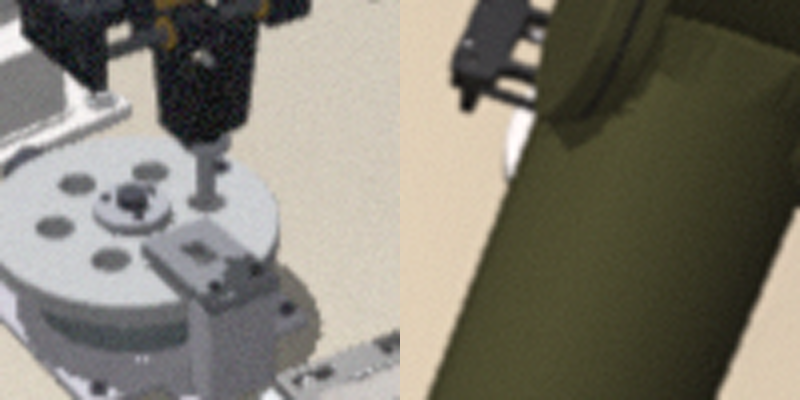

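The crop shows the nose above the tongue at about scene px (342.3,193), and the slot centre at about (340.5,203). The arm covers the top view. I'll measure the offset more finely on an averaged, enlarged crop.

```bash
python3 - <<'E'
from h import *
A=np.mean([r.snapshot("scene")[0].astype(float) for _ in range(10)],0)
np.save("avg.npy",A)
g=A.mean(2)
for v in range(180,194): # shank: sub-pixel from edges
    print(v,g[v,334:352].round().astype(int))
cr=np.clip(A[178:228,318:368,::-1]*1.8,0,255).astype(np.uint8)
cv2.imwrite("pics/crop4.png",cv2.resize(cr,None,fx=12,fy=12,interpolation=cv2.INTER_CUBIC))
s=r.get_state(); print(s["tool_pos"])
E
```

```text
180 [116 114 111 107  99  76  64  60  60  64  88 103 115 121 125 125 125 124]
181 [124 122 120 120 116  84  63  61  60  65 104 120 126 127 128 128 127 125]
182 [122 124 125 126 121  89  65  62  61  66 110 125 127 129 129 129 128 128]
183 [114 117 120 123 123  90  66  61  59  66 110 126 129 129 129 129 128 129]
184 [107 108 110 114 116  87  66  62  60  66 110 127 128 129 129 129 129 129]
185 [105 105 105 108 106  84  66  61  60  65 112 127 129 130 129 129 128 129]
186 [106 103 102 100  99  81  64  62  61  66 112 127 128 129 129 128 130 128]
187 [108 101  98  96  93  78  63  62  60  67 110 126 129 128 128 129 128 128]
188 [115 106  98  95  93  76  64  62  61  65 104 121 128 129 129 129 130 129]
189 [125 117 104  96  93  78  66  62  61  66 100 116 125 128 128 128 128 129]
190 [128 125 117 104  97  80  66  63  60  67  99 113 120 127 128 128 129 129]
191 [125 127 126 119 107  87  70  63  64  76 100 111 117 124 128 129 129 128]
192 [124 129 129 126 116 103  89  81  81  90 103 109 113 120 127 128 128 129]
193 [119 128 129 128 120 111 102  98  96 102 106 107 112 119 126 129 129 129]
[ 0.65176323 -0.05158025  0.15901683]
```

View pics/crop4.png

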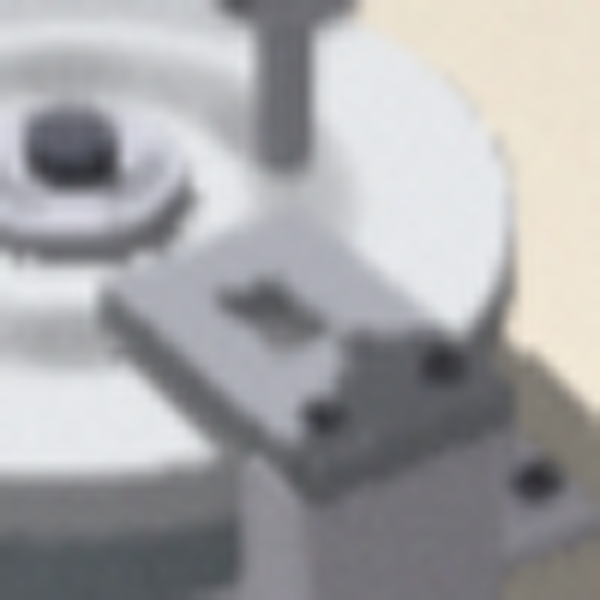

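```bash
python3 - <<'E'
from h import *
a=ray("scene",340.3,203.5,.082); b=ray("scene",341.33,191.45,.1142); print(a,b,(a-b)*1000)
for _ in range(1): print(r.get_state()["tool_pos"])
yx=np.array([.1045,.9945]); print("along slot y (13mm) dir:",(a-b)[:2]@yx*1000)
E
```

```text
[ 0.65250667 -0.0500386   0.082     ] [ 0.65045102 -0.05070329  0.1142    ] [  2.05565801   0.66468893 -32.2       ]
[ 0.65176323 -0.05158025  0.15901683]
along slot y (13mm) dir: 0.8758493988088264
```

>>> {"fn": "step_arm", "kwargs": {"increments": [[[0.15,0.05,-1],[0,0,0]],[[0,0,-1],[0,0,0]],[[0,0,-0.6],[0,0,0]],[[0,0,-0.3],[0,0,0]],[[0,0,-0.2],[0,0,0]],[[0,0,-0.1],[0,0,0]],[[0,0,-0.1],[0,0,0]],[[0,0,-0.1],[0,0,0]],[[0,0,-0.1],[0,0,0]],[[0,0,0],[0,0,0]]]}}

```text
clock: 8.8
tool_pos: [0.6532, -0.0512, 0.1237]
eef_rot: [0.054, 0.999, 0.0, -0.0]
contact_force: [-0.1, -0.6, -1.3]
opening: 0.168
finger_force: 39.9
```

>>> {"fn": "step_arm", "kwargs": {"increments": [[[0,0,-0.15],[0,0,0]],[[0,0,-0.15],[0,0,0]],[[0,0,-0.15],[0,0,0]],[[0,0,-0.15],[0,0,0]],[[0,0,-0.1],[0,0,0]],[[0,0,-0.1],[0,0,0]],[[0,0,-0.05],[0,0,0]],[[0,0,-0.05],[0,0,0]],[[0,0,0],[0,0,0]],[[0,0,0],[0,0,0]]]}}

```text
clock: 9.8
tool_pos: [0.6532, -0.0511, 0.1148]
eef_rot: [0.054, 0.999, 0.0, 0.0]
contact_force: [-1.2, 0.5, -1.6]
opening: 0.168
finger_force: 39.9
```

```bash
cat > look.py <<'E'
from h import *
import sys
# dial phase from scene images: track dark bush (hole at 70 mm) -> angle about axis
ax=np.array([.7218,-.0590]); yaw=np.radians(-6)
def phase(n="scene"):
    p,d=r.snapshot(n); s=r.get_state()
    g=cv2.GaussianBlur(p.mean(2).astype(np.float32),(0,0),.7)
    th=np.radians(np.arange(0,360,2)); o=[]
    for R in(.067,.070,.073):
        o.append([cv2.getRectSubPix(g,(1,1),tuple(map(float,proj(n,np.array([ax[0]+R*np.cos(t),ax[1]+R*np.sin(t),.066]))))) [0,0] for t in th])
    return s,np.degrees(th),np.mean(o,0),p
E
python3 - <<'E'
from look import *
S=[]
for i in range(4):
    s,th,o,p=phase(); S.append(s); print(s["clock"],s["tool_pos"][2].round(4),s["contact_force"].round(1)); print(o.round().astype(int)[::2].tolist())
cv2.imwrite("pics/d1.png",cv2.resize(np.clip(p[165:245,280:380,::-1]*1.6,0,255).astype(np.uint8),None,fx=6,fy=6,interpolation=cv2.INTER_CUBIC))
E
```

```text
9.85 0.1148 [-0.3  0.4 -0.1]
[128, 129, 129, 129, 129, 130, 129, 129, 129, 129, 129, 129, 129, 129, 129, 129, 129, 129, 129, 129, 129, 129, 130, 129, 129, 129, 129, 129, 129, 129, 129, 129, 129, 130, 129, 129, 129, 129, 128, 104, 66, 62, 62, 56, 54, 53, 54, 54, 56, 55, 63, 96, 123, 129, 129, 129, 130, 130, 129, 129, 129, 128, 119, 92, 59, 31, 19, 18, 17, 16, 15, 15, 15, 19, 20, 21, 20, 29, 88, 128, 129, 129, 128, 108, 42, 23, 18, 29, 78, 122]
9.9 0.1148 [-0.4  0.5 -0. ]
[128, 129, 129, 129, 129, 129, 129, 129, 129, 129, 129, 129, 129, 129, 129, 129, 130, 130, 130, 130, 130, 130, 129, 129, 129, 129, 130, 130, 130, 129, 129, 130, 129, 130, 130, 129, 129, 129, 128, 105, 66, 62, 62, 55, 55, 54, 53, 54, 54, 55, 64, 96, 123, 129, 130, 130, 128, 128, 129, 129, 129, 127, 119, 93, 59, 30, 17, 16, 15, 15, 14, 16, 19, 20, 21, 20, 19, 31, 89, 128, 128, 129, 127, 107, 39, 21, 19, 27, 78, 122]
9.95 0.1148 [-0.6  0.3 -0.9]
[128, 129, 129, 129, 129, 129, 129, 129, 129, 129, 129, 129, 129, 130, 130, 130, 129, 129, 128, 129, 129, 129, 129, 129, 129, 128, 128, 130, 129, 129, 129, 129, 129, 129, 129, 129, 130, 129, 128, 105, 66, 63, 63, 55, 54, 54, 54, 54, 53, 55, 64, 96, 122, 129, 130, 129, 129, 129, 129, 129, 130, 128, 119, 93, 59, 32, 21, 19, 17, 15, 17, 16, 17, 17, 19, 21, 21, 31, 89, 128, 129, 129, 127, 107, 40, 22, 22, 31, 79, 122]
10.0 0.1148 [ 1.2 -0.4 -0.9]
[129, 129, 129, 129, 129, 129, 129, 129, 129, 130, 130, 129, 129, 129, 129, 129, 129, 129, 129, 129, 129, 129, 129, 130, 130, 130, 129, 129, 129, 129, 130, 129, 130, 129, 130, 129, 130, 130, 127, 106, 66, 62, 63, 55, 54, 54, 54, 54, 54, 55, 64, 96, 123, 128, 129, 129, 129, 129, 130, 129, 129, 128, 119, 93, 60, 30, 17, 16, 18, 17, 15, 18, 20, 20, 21, 20, 18, 20, 45, 96, 127, 128, 127, 107, 39, 19, 20, 29, 79, 122]
```

View pics/d1.png

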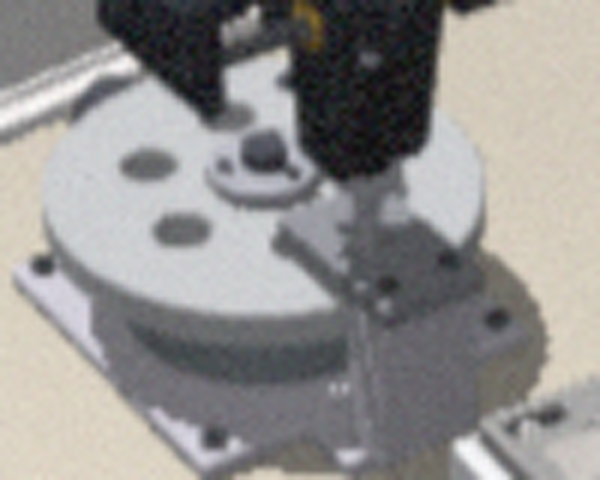

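The crop shows the pin in the slot. The dial's visible arc covers roughly 0 to 150° (world angle), which is just upstream of the slot at about 174°. I'll now approach the dial face.

>>> {"fn": "step_arm", "kwargs": {"increments": [[[0,0,-0.08],[0,0,0]],[[0,0,-0.08],[0,0,0]],[[0,0,-0.08],[0,0,0]],[[0,0,-0.04],[0,0,0]],[[0,0,-0.02],[0,0,0]],[[0,0,-0.01],[0,0,0]],[[0,0,-0.01],[0,0,0]],[[0,0,-0.01],[0,0,0]],[[0,0,-0.01],[0,0,0]],[[0,0,-0.01],[0,0,0]]]}}

```text
clock: 11.0
tool_pos: [0.6532, -0.0512, 0.1113]
eef_rot: [0.054, 0.999, 0.0, 0.0]
contact_force: [-0.0, 1.5, 0.2]
opening: 0.172
finger_force: 39.9
```

```bash
cat >> look.py <<'E'
def inner(p,n="scene"):  # profile at 45 mm radius, visible arc -> phase mod 60 deg; hole at 70 mm if visible
    g=cv2.GaussianBlur(p.mean(2).astype(np.float32),(0,0),.7); th=np.arange(60,150,1.)
    S=lambda R,a:np.array([cv2.getRectSubPix(g,(1,1),tuple(map(float,proj(n,np.array([ax[0]+R*np.cos(t),ax[1]+R*np.sin(t),.066])))))[0,0] for t in np.radians(a)])
    o=130-S(.045,np.arange(100,160,1.)); ph=np.degrees(np.angle(np.sum(o*np.exp(6j*np.radians(np.arange(100,160,1.))))))/6
    a=np.arange(0,148,1.); q=np.clip(120-S(.070,a),0,None); k=int(q.argmax()); w=slice(max(0,k-10),k+11)
    return ph%60,(float((a[w]*q[w]).sum()/q[w].sum()) if q.max()>25 else None)
def watch(k=6,gap=0):
    T=[];out=[]
    for i in range(k):
        s0=r.get_state(); p,d=r.snapshot("scene"); ph,h=inner(p); T.append((s0["clock"],ph)); s=r.get_state()
        print("t %.2f ph %.1f hole %s z %.5f F %s"%(s0["clock"],ph,None if h is None else round(h,1),s["tool_pos"][2],s["contact_force"].round(1)))
    T=np.array(T); u=np.degrees(np.unwrap(np.radians(T[:,1]*6)))/6
    print("speed rad/s",np.radians(np.polyfit(T[:,0],u,1)[0]))
E
python3 -c "
from look import *
watch(8)"
```

```text
t 11.00 ph 11.6 hole 98.9 z 0.11125 F [ 0.5  0.4 -1.3]
t 11.05 ph 20.1 hole 105.8 z 0.11126 F [ 0.2  1.1 -1.7]
t 11.10 ph 24.8 hole 113.1 z 0.11125 F [-0.4  0.4  0.2]
t 11.15 ph 30.1 hole 120.1 z 0.11123 F [ 0.5  0.1 -1.2]
t 11.20 ph 36.8 hole 127.3 z 0.11128 F [-0.2 -1.1 -0.7]
t 11.25 ph 43.3 hole 134.4 z 0.11123 F [-0.2 -0.9 -1.3]
t 11.30 ph 47.5 hole 141.1 z 0.11123 F [-0.6 -0.2 -0.6]
t 11.35 ph 53.9 hole 144.6 z 0.11125 F [ 0.5  0.2 -1.6]
speed rad/s 2.057597572638251
```

>>> {"fn": "step_arm", "kwargs": {"increments": [[[0,0,-0.005],[0,0,0]],[[0,0,-0.005],[0,0,0]],[[0,0,-0.005],[0,0,0]],[[0,0,-0.005],[0,0,0]],[[0,0,-0.005],[0,0,0]],[[0,0,-0.005],[0,0,0]],[[0,0,-0.005],[0,0,0]],[[0,0,0],[0,0,0]],[[0,0,0],[0,0,0]],[[0,0,0],[0,0,0]]]}}

```text
clock: 12.4
tool_pos: [0.6532, -0.0511, 0.1109]
eef_rot: [0.054, 0.999, 0.0, -0.0]
contact_force: [-1.0, -0.0, -2.6]
opening: 0.168
finger_force: 39.9
```

```bash
python3 -c "
from look import *
watch(5)"
```

```text
t 12.40 ph 28.7 hole None z 0.11089 F [-0.8 -0.7 -0.6]
t 12.45 ph 35.4 hole None z 0.11090 F [ 0.6 -0.1 -1.4]
t 12.50 ph 42.3 hole None z 0.11090 F [ 0.2  0.3 -0.9]
t 12.55 ph 46.8 hole None z 0.11092 F [ 0.8 -0.1 -1.2]
t 12.60 ph 51.8 hole None z 0.11090 F [ 0.   0.3 -0.9]
speed rad/s 2.011255742352114
```

>>> {"fn": "step_arm", "kwargs": {"increments": [[[0,0,-0.005],[0,0,0]],[[0,0,-0.005],[0,0,0]],[[0,0,-0.005],[0,0,0]],[[0,0,-0.005],[0,0,0]],[[0,0,-0.005],[0,0,0]],[[0,0,-0.005],[0,0,0]],[[0,0,0],[0,0,0]],[[0,0,0],[0,0,0]],[[0,0,0],[0,0,0]],[[0,0,0],[0,0,0]]]}}

```text
clock: 13.65
tool_pos: [0.6532, -0.0512, 0.1106]
eef_rot: [0.054, 0.999, 0.0, -0.0]
contact_force: [-1.0, 0.8, -0.4]
opening: 0.166
finger_force: 39.9
```

```bash
python3 -c "
from look import *
watch(5)"
```

```text
t 13.65 ph 27.4 hole 116.6 z 0.11057 F [ 1.3  0.8 -0.2]
t 13.70 ph 33.3 hole 123.8 z 0.11060 F [ 0.4  0.  -0.6]
t 13.75 ph 40.4 hole 130.9 z 0.11059 F [-0.4 -0.5 -0.7]
t 13.80 ph 45.9 hole 138.1 z 0.11059 F [-0.5 -0.4 -0.4]
t 13.85 ph 50.4 hole 143.1 z 0.11061 F [ 1.1 -0.3 -0.3]
speed rad/s 2.0494104017887125
```

>>> {"fn": "step_arm", "kwargs": {"increments": [[[0,0,-0.005],[0,0,0]],[[0,0,-0.005],[0,0,0]],[[0,0,-0.005],[0,0,0]],[[0,0,-0.005],[0,0,0]],[[0,0,-0.005],[0,0,0]],[[0,0,-0.005],[0,0,0]],[[0,0,-0.005],[0,0,0]],[[0,0,-0.005],[0,0,0]],[[0,0,0],[0,0,0]],[[0,0,0],[0,0,0]]]}}

```text
clock: 14.9
tool_pos: [0.6532, -0.0512, 0.1102]
eef_rot: [0.054, 0.999, 0.0, -0.0]
contact_force: [-0.5, -0.2, -1.1]
opening: 0.167
finger_force: 39.9
```

```bash
python3 -c "
from look import *
watch(6)"
```

```text
t 14.90 ph 26.0 hole None z 0.11019 F [-0.4 -0.9 -0.7]
t 14.95 ph 31.9 hole None z 0.11017 F [ 0.6 -0.  -2.2]
t 15.00 ph 38.6 hole None z 0.11020 F [ 0.5 -0.3 -0.8]
t 15.05 ph 44.8 hole None z 0.11021 F [-0.5  0.  -0.7]
t 15.10 ph 48.9 hole None z 0.11019 F [0.  0.8 0.1]
t 15.15 ph 56.3 hole None z 0.11020 F [ 0.1  0.6 -1.5]
speed rad/s 2.078122298930162
```

>>> {"fn": "step_arm", "kwargs": {"increments": [[[0,0,-0.005],[0,0,0]],[[0,0,-0.005],[0,0,0]],[[0,0,-0.005],[0,0,0]],[[0,0,-0.005],[0,0,0]],[[0,0,-0.005],[0,0,0]],[[0,0,-0.005],[0,0,0]],[[0,0,-0.005],[0,0,0]],[[0,0,-0.005],[0,0,0]],[[0,0,-0.005],[0,0,0]],[[0,0,0],[0,0,0]]]}}

```text
clock: 16.2
tool_pos: [0.6533, -0.0513, 0.1098]
eef_rot: [0.054, 0.999, -0.0, 0.0]
contact_force: [-0.4, -0.0, 0.7]
opening: 0.169
finger_force: 39.9
```

```bash
python3 -c "
from look import *
watch(5)"
```

```text
t 16.20 ph 16.4 hole 102.2 z 0.10985 F [-0.1 -1.7  1.4]
t 16.25 ph 20.1 hole 105.9 z 0.10982 F [-0.1 -0.3  0.8]
t 16.30 ph 23.0 hole 109.6 z 0.10987 F [-0.2 -1.1  1.5]
t 16.35 ph 24.7 hole 113.2 z 0.10983 F [-0.6  0.8  0.6]
t 16.40 ph 27.0 hole 116.5 z 0.10985 F [-0.  -0.1  0.8]
speed rad/s 0.8975343701721648
```

>>> {"fn": "step_arm", "kwargs": {"increments": [[[0,0,-0.009],[0,0,0]],[[0,0,0],[0,0,0]],[[0,0,0],[0,0,0]],[[0,0,0],[0,0,0]],[[0,0,0],[0,0,0]],[[0,0,0],[0,0,0]],[[0,0,0],[0,0,0]],[[0,0,0],[0,0,0]],[[0,0,0],[0,0,0]],[[0,0,0],[0,0,0]]]}}

```text
clock: 17.45
tool_pos: [0.6532, -0.0512, 0.1097]
eef_rot: [0.054, 0.999, 0.0, 0.0]
contact_force: [-0.7, -1.5, 3.1]
opening: 0.169
finger_force: 40.0
```

```bash
python3 -c "
from look import *
watch(4)"
```

```text
t 17.45 ph 53.1 hole 144.3 z 0.10972 F [-0.7 -0.2  2.3]
t 17.50 ph 54.1 hole 144.6 z 0.10971 F [-0.1 -0.6  3.3]
t 17.55 ph 55.1 hole 145.0 z 0.10972 F [-0.8 -0.8  3.4]
t 17.60 ph 55.3 hole 145.0 z 0.10971 F [-0.1 -1.6  3.8]
speed rad/s 0.25868161779084314
```

>>> {"fn": "step_arm", "kwargs": {"increments": [[[0,0,0],[0,0,0]],[[0,0,0],[0,0,0]],[[0,0,0],[0,0,0]],[[0,0,0],[0,0,0]],[[0,0,0],[0,0,0]],[[0,0,0],[0,0,0]],[[0,0,0],[0,0,0]],[[0,0,0],[0,0,0]],[[0,0,0],[0,0,0]],[[0,0,0],[0,0,0]]]}}

```text
clock: 18.65
tool_pos: [0.6532, -0.0512, 0.1097]
eef_rot: [0.054, 0.999, 0.0, 0.0]
contact_force: [-0.5, -0.7, 3.7]
opening: 0.166
finger_force: 40.0
```

```bash
python3 -c "
from look import *
watch(3)"
```

```text
t 18.65 ph 8.3 hole None z 0.10967 F [-0.1 -1.5  3.7]
t 18.70 ph 8.6 hole None z 0.10966 F [-0.2 -1.4  2.9]
t 18.75 ph 8.8 hole None z 0.10968 F [ 0.2 -0.4  3.5]
speed rad/s 0.0784555628836242
```

>>> {"fn": "step_arm", "kwargs": {"increments": [[[0,0,0.002],[0,0,0]],[[0,0,0],[0,0,0]],[[0,0,0],[0,0,0]],[[0,0,0],[0,0,0]],[[0,0,0],[0,0,0]],[[0,0,0],[0,0,0]],[[0,0,-0.003],[0,0,0]],[[0,0,0],[0,0,0]],[[0,0,0],[0,0,0]],[[0,0,0],[0,0,0]]]}}

```text
clock: 19.8
tool_pos: [0.6532, -0.0511, 0.1097]
eef_rot: [0.054, 0.999, 0.0, 0.0]
contact_force: [-0.6, -1.1, 3.8]
opening: 0.166
finger_force: 40.0
```

```bash
python3 -c "
from look import *
watch(3)"
```

```text
t 19.80 ph 10.3 hole None z 0.10968 F [ 0.3 -1.5  4.4]
t 19.85 ph 10.4 hole None z 0.10965 F [-0.7 -1.   3.4]
t 19.90 ph 10.2 hole None z 0.10966 F [ 0.5 -0.9  4. ]
speed rad/s -0.024234620965714403
```

>>> {"fn": "step_arm", "kwargs": {"increments": [[[0,0,0.005],[0,0,0]],[[0,0,0],[0,0,0]],[[0,0,0],[0,0,0]],[[0,0,0],[0,0,0]],[[0,0,0],[0,0,0]],[[0,0,-0.006],[0,0,0]],[[0,0,0],[0,0,0]],[[0,0,0],[0,0,0]],[[0,0,0],[0,0,0]],[[0,0,0],[0,0,0]]]}}

```text
clock: 20.95
tool_pos: [0.6532, -0.0511, 0.1097]
eef_rot: [0.054, 0.999, 0.0, -0.0]
contact_force: [-0.5, 0.4, 4.3]
opening: 0.166
finger_force: 40.0
```

```bash
python3 -c "
from look import *
watch(3)"
```

```text
t 20.95 ph 10.3 hole None z 0.10963 F [-0.1 -1.   3.9]
t 21.00 ph 10.2 hole None z 0.10965 F [-0.5 -0.8  3.4]
t 21.05 ph 10.3 hole None z 0.10966 F [-0.7 -0.2  4.4]
speed rad/s 0.0009870787701640488
```

>>> {"fn": "step_arm", "kwargs": {"increments": [[[0,0,0.01],[0,0,0]],[[0,0,0],[0,0,0]],[[0,0,0],[0,0,0]],[[0,0,-0.01],[0,0,0]],[[0,0,0],[0,0,0]],[[0,0,0],[0,0,0]],[[0,0,0],[0,0,0]],[[0,0,0],[0,0,0]],[[0,0,0],[0,0,0]],[[0,0,0],[0,0,0]]]}}

```text
clock: 22.1
tool_pos: [0.6532, -0.0512, 0.1096]
eef_rot: [0.054, 0.999, 0.0, -0.0]
contact_force: [-0.4, -1.9, 4.5]
opening: 0.169
finger_force: 40.0
```

```bash
python3 -c "
from look import *
watch(3)"
```

```text
t 22.10 ph 12.2 hole None z 0.10965 F [-0.5 -1.6  4.4]
t 22.15 ph 12.2 hole None z 0.10966 F [ 0.4 -1.1  4.9]
t 22.20 ph 12.1 hole None z 0.10967 F [-0.1 -1.5  4.2]
speed rad/s -0.023474469964587536
```

>>> {"fn": "step_arm", "kwargs": {"increments": [[[0,0,0.013],[0,0,0]],[[0,0,0],[0,0,0]],[[0,0,0],[0,0,0]],[[0,0,0],[0,0,0]],[[0,0,-0.013],[0,0,0]],[[0,0,0],[0,0,0]],[[0,0,0],[0,0,0]],[[0,0,0],[0,0,0]],[[0,0,0],[0,0,0]],[[0,0,0],[0,0,0]]]}}

```text
clock: 23.25
tool_pos: [0.6532, -0.0512, 0.1096]
eef_rot: [0.054, 0.999, 0.0, -0.0]
contact_force: [-0.4, -1.5, 3.5]
opening: 0.17
finger_force: 40.0
```

```bash
python3 -c "
from look import *
watch(3)"
```

```text
t 23.25 ph 14.3 hole None z 0.10964 F [-0.5 -0.5  4.1]
t 23.30 ph 14.2 hole None z 0.10966 F [ 0.3 -1.   4.4]
t 23.35 ph 14.2 hole None z 0.10965 F [-0.8 -0.6  3.8]
speed rad/s -0.01701427586523976
```

>>> {"fn": "step_arm", "kwargs": {"increments": [[[0,0,0.018],[0,0,0]],[[0,0,0],[0,0,0]],[[0,0,0],[0,0,0]],[[0,0,0],[0,0,0]],[[0,0,-0.018],[0,0,0]],[[0,0,0],[0,0,0]],[[0,0,0],[0,0,0]],[[0,0,0],[0,0,0]],[[0,0,0],[0,0,0]],[[0,0,0],[0,0,0]]]}}

```text
clock: 24.4
tool_pos: [0.6532, -0.0512, 0.1097]
eef_rot: [0.054, 0.999, 0.0, 0.0]
contact_force: [-1.2, -1.9, 3.7]
opening: 0.169
finger_force: 40.0
```

```bash
python3 -c "
from look import *
watch(3)"
```

```text
t 24.40 ph 19.6 hole None z 0.10966 F [-0.2 -0.3  3.6]
t 24.45 ph 19.4 hole None z 0.10967 F [ 0.  -0.3  4.2]
t 24.50 ph 19.5 hole None z 0.10967 F [ 0.1 -0.3  4.5]
speed rad/s -0.024893202231076165
```

>>> {"fn": "step_arm", "kwargs": {"increments": [[[0,0,0.018],[0,0,0]],[[0,0,0],[0,0,0]],[[0,0,0],[0,0,0]],[[0,0,0],[0,0,0]],[[0,0,-0.01],[0,0,0]],[[0,0,-0.03],[0,0,0]],[[0,0,-0.03],[0,0,0]],[[0,0,-0.02],[0,0,0]],[[0,0,0],[0,0,0]],[[0,0,0],[0,0,0]]]}}

```text
clock: 25.55
tool_pos: [0.6536, -0.051, 0.1096]
eef_rot: [0.054, 0.999, 0.0, 0.001]
contact_force: [-1.9, -0.5, 6.1]
opening: 0.169
finger_force: 40.0
```

```bash
python3 -c "
from look import *
watch(3)"
```

```text
t 25.55 ph 29.6 hole None z 0.10959 F [-0.9 -1.1  4.8]
t 25.60 ph 29.5 hole None z 0.10957 F [-1.5 -1.4  5.6]
t 25.65 ph 29.5 hole None z 0.10956 F [-1.1 -0.7  6. ]
speed rad/s -0.015737742730042744
```

>>> {"fn": "step_arm", "kwargs": {"increments": [[[0,0,-0.02],[0,0,0]],[[0,0,-0.02],[0,0,0]],[[0,0,-0.02],[0,0,0]],[[0,0,0],[0,0,0]],[[0,0,0],[0,0,0]],[[0,0,0],[0,0,0]],[[0,0,0],[0,0,0]],[[0,0,0],[0,0,0]],[[0,0,0],[0,0,0]],[[0,0,0],[0,0,0]]]}}

```text
clock: 26.7
tool_pos: [0.6537, -0.0509, 0.1095]
eef_rot: [0.054, 0.999, 0.0, 0.001]
contact_force: [-2.0, 0.2, 7.7]
opening: 0.168
finger_force: 40.0
```

```bash
python3 -c "
from look import *
watch(3)
p,_=r.snapshot('scene')
cv2.imwrite('pics/d2.png',cv2.resize(np.clip(p[165:240,280:380,::-1]*1.6,0,255).astype(np.uint8),None,fx=8,fy=8,interpolation=cv2.INTER_CUBIC))"
```

```text
t 26.70 ph 29.5 hole None z 0.10946 F [-0.9 -0.2  7.7]
t 26.75 ph 29.5 hole None z 0.10947 F [-2.1 -0.8  8.9]
t 26.80 ph 29.5 hole None z 0.10946 F [-1.8 -0.4  8.1]
speed rad/s 0.0021669043898680986
```

View pics/d2.png

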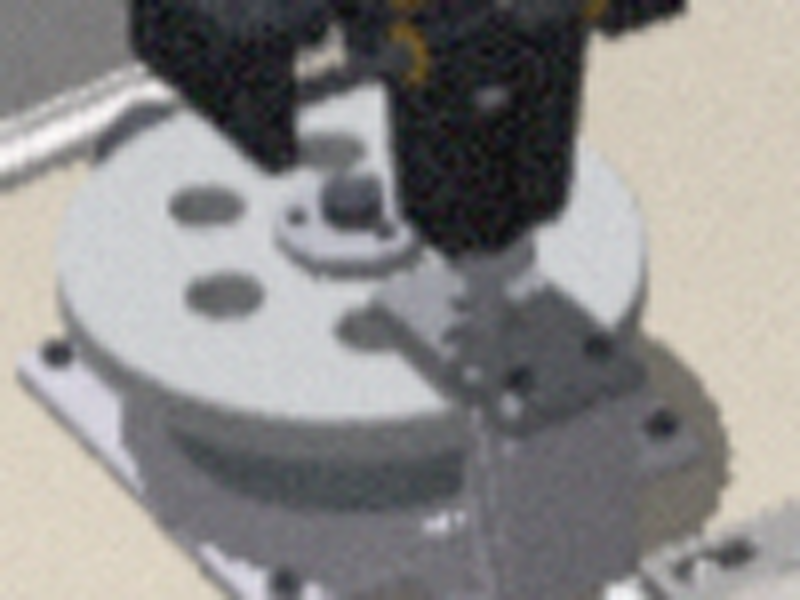

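The crop shows the dial stopped. Three 23 mm holes are visible at crop (205,205), (225,295) and (365,330), so I can work out the phase from them.

```bash
python3 - <<'E'
from look import *
# visible inner holes by threshold centroid in averaged image
A=np.mean([r.snapshot("scene")[0].mean(2) for _ in range(4)],0)
for x,y in((205,205),(225,295)):
    u,v=280+x/8,165+y/8; a,b=int(u)-8,int(v)-6
    w=np.clip(112-A[b:b+13,a:a+17],0,None); yy,xx=np.mgrid[b:b+13,a:a+17]
    X=ray("scene",(w*xx).sum()/w.sum(),(w*yy).sum()/w.sum(),.066)-[*ax,0]; print(np.degrees(np.arctan2(X[1],X[0])),np.hypot(X[0],X[1]))
# same in first images (holes free of gripper): lock hole vs inner holes
z=np.load("scene0.npz")["p"].mean(2)
for nm,x,y in(("lock",540,48),("i",515,80),("i",585,72),("i",490,120),("i",542,151),("i",636,100)):
    u,v=280+(x-400)/3.75,165+y/3.75; a,b=int(round(u))-7,int(round(v))-5
    if nm=="lock": a+=2;b+=1
    n,m=(15,11) if nm!="lock" else (11,9)
    w=np.clip(110-z[b:b+m,a:a+n],0,None); yy,xx=np.mgrid[b:b+m,a:a+n]
    X=ray("scene",(w*xx).sum()/w.sum(),(w*yy).sum()/w.sum(),.066)-[*ax,0]; print(nm,np.degrees(np.arctan2(X[1],X[0])),np.hypot(X[0],X[1]))
E
```

```text
20.659335206612273 0.04444318881693728
88.69224331802114 0.043938630312784874
lock -25.71233985683102 0.07101567100650817
i 4.422888516779093 0.045227552896485536
i -52.685467993887535 0.037547384477592184
i 63.77065674266208 0.04545020369748423
i 123.4615641888129 0.044774196709341005
i -119.38940767281349 0.04382513618706847
```

```bash
python3 - <<'E'
from look import *
for x,y in((205,205),(225,295),(365,330),(328,150)):
    u,v=280+(x+.5)/8-.5,165+(y+.5)/8-.5; X=ray("scene",u,v,.066)-[*ax,0]; print((u,v),np.degrees(np.arctan2(X[1],X[0])),np.hypot(X[0],X[1]))
p,_=r.snapshot("scene"); g=p.mean(2); print(g[186:196,296:316].round().astype(int)); print(r.get_state()["contact_force"])
E
```

```text
(305.1875, 190.1875) 28.735376889678182 0.045774835191771175
(307.6875, 201.4375) 89.01476210966703 0.04501566698803974
(325.1875, 205.8125) 145.75535431114227 0.045423017222395785
(320.5625, 183.3125) -30.6433978607806 0.04594050942685473
[[128 130 130 128 128 128 129 131 129 129 127 130 130 128 128 117  91  62
   48  69]
 [131 129 128 127 131 129 130 129 126 124 117 124 125 130 129 127 121 111
  109 113]
 [127 129 128 130 130 125 110  99  95  93  90  91 105 117 127 129 129 129
  129 127]
 [130 131 130 127 126 108  79  70  71  72  70  73  75  90 112 126 129 129
  129 127]
 [129 128 128 128 122  85  63  64  62  62  66  68  67  73  97 125 129 128
  126 121]
 [129 132 131 129 124  78  62  61  62  67  66  67  65  70 101 123 129 128
  121 108]
 [129 130 128 129 128 113  79  69  70  73  71  75  73  93 116 127 128 129
  117 108]
 [130 130 127 129 127 126 113 104 100 101 104 111 114 119 128 131 128 128
  112 116]
 [130 129 131 132 130 130 127 123 124 125 121 124 129 128 128 128 130 129
  105 105]
 [128 130 129 129 131 129 128 131 128 127 129 129 132 129 128 127 130 125
  103  87]]
[-1.21343198 -1.08199102  8.10769428]
```

The hole is about 5.5° past the slot, so I missed it narrowly. I'll free the dial, let it go round and try again.

>>> {"fn": "step_arm", "kwargs": {"increments": [[[0,0,0.05],[0,0,0]],[[0,0,0.05],[0,0,0]],[[0,0,0],[0,0,0]],[[0,0,0],[0,0,0]],[[0,0,0],[0,0,0]],[[0,0,0],[0,0,0]],[[0,0,0],[0,0,0]],[[0,0,0],[0,0,0]],[[0,0,0],[0,0,0]],[[0,0,0],[0,0,0]]]}}

```text
clock: 28.15
tool_pos: [0.6535, -0.0511, 0.1096]
eef_rot: [0.054, 0.999, 0.0, 0.0]
contact_force: [-0.5, -1.7, 4.9]
opening: 0.171
finger_force: 40.0
```

```bash
python3 -c "
from look import *
watch(3)"
```

```text
t 28.15 ph 29.9 hole None z 0.10958 F [-0.7 -1.   4.9]
t 28.20 ph 30.0 hole None z 0.10959 F [ 0.1 -0.4  5.1]
t 28.25 ph 30.0 hole None z 0.10957 F [-0.6 -2.1  4.7]
speed rad/s 0.01296659334682319
```

>>> {"fn": "step_arm", "kwargs": {"increments": [[[0,0,0.1],[0,0,0]],[[0,0,0.1],[0,0,0]],[[0,0,0],[0,0,0]],[[0,0,0],[0,0,0]],[[0,0,0],[0,0,0]],[[0,0,0],[0,0,0]],[[0,0,0],[0,0,0]],[[0,0,0],[0,0,0]],[[0,0,0],[0,0,0]],[[0,0,0],[0,0,0]]]}}

```text
clock: 29.3
tool_pos: [0.6532, -0.0512, 0.1113]
eef_rot: [0.054, 0.999, 0.0, 0.0]
contact_force: [0.8, 0.7, -1.4]
opening: 0.169
finger_force: 39.9
```

```bash
python3 -c "
from look import *
for i in range(30):
    s0=r.get_state(); p,d=r.snapshot('scene'); ph,h=inner(p)
    if i%4==0 or h: print(s0['clock'],ph,h,s0['tool_pos'][2],s0['contact_force'][2])
    if h and h>8 and h<100: break
print(r.get_state()['clock'])"
```

```text
29.3 4.840035844397106 None 0.11132244984131555 -1.4284505970131927
29.5 32.73160076676507 None 0.11133315454956924 -0.8798135339174136
29.7 56.833570574394734 None 0.11128600491282062 -1.519892052179959
29.9 28.822676920133855 2.6922875146212775 0.1113071068298714 -0.582163931462094
29.95 35.52299127813225 6.766368320632582 0.11129465920780107 -1.573470411576014
30.0 42.51259497452631 13.381244258193332 0.11130431927118058 -0.6944087460160329
30.05
```

>>> {"fn": "step_arm", "kwargs": {"increments": [[[0,0,-0.06],[0,0,0]],[[0,0,-0.06],[0,0,0]],[[0,0,-0.02],[0,0,0]],[[0,0,-0.01],[0,0,0]],[[0,0,-0.004],[0,0,0]],[[0,0,0],[0,0,0]],[[0,0,0],[0,0,0]],[[0,0,0],[0,0,0]],[[0,0,0],[0,0,0]],[[0,0,0],[0,0,0]]]}}

```text
clock: 31.05
tool_pos: [0.6533, -0.0512, 0.1098]
eef_rot: [0.054, 0.999, 0.0, 0.0]
contact_force: [0.3, 0.0, 0.5]
opening: 0.165
finger_force: 39.9
```

```bash
python3 -c "
from look import *
watch(3)"
```

```text
t 31.05 ph 33.5 hole 124.1 z 0.10985 F [-0.9  0.1  1.2]
t 31.10 ph 36.7 hole 127.2 z 0.10983 F [-0.  -1.2  0.2]
t 31.15 ph 39.5 hole 130.2 z 0.10983 F [-0.3 -0.3  1.6]
speed rad/s 1.0425061528686728
```

>>> {"fn": "step_arm", "kwargs": {"increments": [[[0,0,-0.009],[0,0,0]],[[0,0,0],[0,0,0]],[[0,0,0],[0,0,0]],[[0,0,0],[0,0,0]],[[0,0,0],[0,0,0]],[[0,0,0],[0,0,0]],[[0,0,0],[0,0,0]],[[0,0,0],[0,0,0]],[[0,0,0],[0,0,0]],[[0,0,0],[0,0,0]]]}}

```text
clock: 32.2
tool_pos: [0.6532, -0.0511, 0.1097]
eef_rot: [0.054, 0.999, 0.0, 0.0]
contact_force: [-0.9, -1.1, 2.5]
opening: 0.169
finger_force: 40.0
```

```bash
cat >> look.py <<'E'
def lock(n="scene"):  # lock angle from the two visible inner holes (dark centroid on the 45 mm circle)
    p,_=r.snapshot(n); g=p.mean(2).astype(np.float32); a=np.arange(10,150,1.)
    q=np.zeros(len(a))
    for R in(.041,.045,.049):
        q+=np.array([np.clip(115-cv2.getRectSubPix(g,(1,1),tuple(map(float,proj(n,np.array([ax[0]+R*np.cos(t),ax[1]+R*np.sin(t),.066])))))[0,0],0,None) for t in np.radians(a)])
    m=(q>50).astype(np.uint8)[None]; l,lab,st,ce=cv2.connectedComponentsWithStats(m); o=[]
    for i in range(1,l):
        k=lab[0]==i
        if 15<st[i,2]<45 and st[i,0]>0 and st[i,0]+st[i,2]<len(a): o.append(float((a[k]*q[k]).sum()/q[k].sum()))
    return [round(150+(x%60) if x%60<45 else 90+(x%60),1) for x in o]
E
python3 -c "
from look import *
for i in range(3): s=r.get_state(); print(s['clock'],lock(),s['tool_pos'][2],s['contact_force'][2])"
```

```text
32.2 [164.2] 0.109724161167268 2.5146056789084024
32.25 [165.1] 0.10974001747703402 2.252963111125102
32.3 [165.9] 0.10973626418245831 1.6755649114864721
```

>>> {"fn": "step_arm", "kwargs": {"increments": [[[0,0,0],[0,0,0]],[[0,0,-0.01],[0,0,0]],[[0,0,-0.1],[0,0,0]],[[0,0,-0.1],[0,0,0]],[[0,0,-0.1],[0,0,0]],[[0,0,0],[0,0,0]],[[0,0,0],[0,0,0]],[[0,0,0],[0,0,0]],[[0,0,0],[0,0,0]],[[0,0,0],[0,0,0]]]}}

```text
clock: 33.35
tool_pos: [0.6531, -0.0512, 0.1063]
eef_rot: [0.054, 0.999, 0.0, -0.0]
contact_force: [1.3, -1.0, -1.5]
opening: 0.168
finger_force: 39.9
```

```bash
python3 -c "
from look import *
for i in range(2): s=r.get_state(); print(s['clock'],lock(),s['tool_pos'],s['contact_force'])"
```

```text
33.35 [174.1, 174.0] [ 0.65309821 -0.05123193  0.10633558] [ 1.32186574 -1.0366028  -1.53693304]
33.4 [174.1, 174.0] [ 0.6530813  -0.05122134  0.10636867] [ 1.07100072 -0.72543538 -1.15933827]
```

Captured: the dial is still at 174° and the nose is about 3.5 mm into the hole. Pushing home.

>>> {"fn": "step_arm", "kwargs": {"increments": [[[0,0,-0.2],[0,0,0]],[[0,0,-0.2],[0,0,0]],[[0,0,-0.2],[0,0,0]],[[0,0,-0.2],[0,0,0]],[[0,0,-0.2],[0,0,0]],[[0,0,-0.2],[0,0,0]],[[0,0,-0.2],[0,0,0]],[[0,0,-0.15],[0,0,0]],[[0,0,0],[0,0,0]],[[0,0,0],[0,0,0]]]}}

```text
clock: 34.45
tool_pos: [0.6532, -0.0512, 0.091]
eef_rot: [0.054, 0.999, 0.0, -0.0]
contact_force: [1.3, -0.6, -0.5]
opening: 0.169
finger_force: 39.9
```

>>> {"fn": "step_arm", "kwargs": {"increments": [[[0,0,-0.04],[0,0,0]],[[0,0,-0.03],[0,0,0]],[[0,0,-0.03],[0,0,0]],[[0,0,-0.02],[0,0,0]],[[0,0,-0.02],[0,0,0]],[[0,0,-0.02],[0,0,0]],[[0,0,0],[0,0,0]],[[0,0,0],[0,0,0]],[[0,0,0],[0,0,0]],[[0,0,0],[0,0,0]]]}}

```text
clock: 35.45
tool_pos: [0.6533, -0.0511, 0.0901]
eef_rot: [0.054, 0.999, -0.0, 0.0]
contact_force: [-0.6, -0.1, 5.4]
opening: 0.17
finger_force: 40.0
```

>>> {"fn": "step_arm", "kwargs": {"increments": [[[0,0,0],[0,0,0]],[[0,0,0],[0,0,0]],[[0,0,0],[0,0,0]],[[0,0,0],[0,0,0]],[[0,0,0],[0,0,0]],[[0,0,0],[0,0,0]],[[0,0,0],[0,0,0]],[[0,0,0],[0,0,0]],[[0,0,0],[0,0,0]],[[0,0,0],[0,0,0]]], "fingers": 0.6}}

```text
clock: 36.45
tool_pos: [0.6532, -0.0512, 0.0895]
eef_rot: [0.054, 0.999, 0.0, -0.0]
contact_force: [-0.2, 0.1, 0.1]
opening: 0.601
finger_force: 0.0
```

>>> {"fn": "step_arm", "kwargs": {"increments": [[[0,0,0.5],[0,0,0]],[[0,0,1],[0,0,0]],[[0,0,2],[0,0,0]],[[0,0,2],[0,0,0]],[[0,0,2],[0,0,0]],[[0,0,1.5],[0,0,0]],[[0,0,1],[0,0,0]],[[0,0,0],[0,0,0]],[[0,0,0],[0,0,0]],[[0,0,0],[0,0,0]]]}}

```text
clock: 37.45
tool_pos: [0.6525, -0.0513, 0.1884]
eef_rot: [0.054, 0.999, -0.0, -0.001]
contact_force: [0.4, 0.3, -0.9]
opening: 0.595
finger_force: 0.0
```

```bash
python3 -c "
from look import *
for i in range(2): s=r.get_state(); print(s['clock'],lock(),s['tool_pos'],s['contact_force'])
p,d=r.snapshot('scene'); P=pts('scene',d)
m=(np.linalg.norm(P[...,:2]-[.6533,-.0512],axis=-1)<.02)&(P[...,2]>.095)&(P[...,2]<.16); print('pin top z',np.percentile(P[m][:,2],[50,90,99]),P[m].mean(0))
cv2.imwrite('pics/end.png',cv2.resize(np.clip(p[150:250,240:370,::-1]*1.6,0,255).astype(np.uint8),None,fx=6,fy=6,interpolation=cv2.INTER_CUBIC))"
```

```text
37.45 [176.3, 176.2] [ 0.65248141 -0.0512748   0.18843366] [ 0.37965858  0.26875812 -0.9124828 ]
37.5 [176.3, 176.1] [ 0.6525401  -0.05123161  0.18841336] [-0.24474197 -0.59372602 -0.78154871]
pin top z [0.11745682 0.13253559 0.13401234] [ 0.64765634 -0.04738807  0.11671214]
```

View pics/end.png

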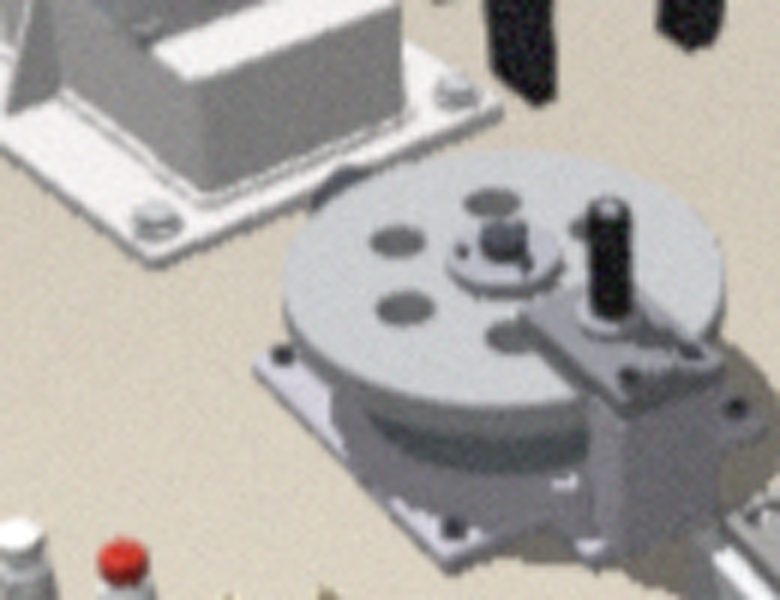

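The pin stands upright with its collar on the bridge, crop (610,315). The dial is still and the gripper is clear.

```bash
python3 -c "
from plant import r
print(r.finish_job())"
```

```text
the job is handed in; nothing more can be done
None
```

The job is handed in at about 37.6 s: the dial is stopped and locked at home, with the pin fully down, collar on the bridge, and released; I saw no sign that the vials or nozzle were disturbed.

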